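# Line up the samples and hold the reference vial over them

### The arm

A 6-joint arm with a two-finger parallel gripper is mounted at the origin on a cart in front of the work surface, level with it; the furniture and walls round the work are solid. World frame = base frame: x ahead of the robot, y to its left, z up, the work surface at z = 0. Lengths are in mm, angles in degrees, forces in N, time in s.
With the tool pointing down it reaches from about 350 to 850 mm from the base axis. Payload 8.1 kg.
Tool frame: the origin (TCP) lies midway between the tips of the shut fingers; the grasp point (between the pads) lies 19 mm behind it; z points along the fingers, y is the line along which they close (so a half turn about z gives the same grasp; the last joint's range is limited). The gripper opens to 85 mm and grips with 20 to 120 N. Pads are 22 mm wide; open, the fingers measure 114 mm over their backs; the gripper's body (76 mm by 85 mm) begins 54 mm behind the grasp point. The pads swing forward as they close: fully open they stand 13 mm farther back than shut.
Start: joints at [-75.424, 7.471, 85.268, -0, 87.261, -4.893], TCP at [199.999, -565.69, 231.292] pointing down, gripper open.
Joint ranges: [-169.43, 169.43], [-51.17, 129.36], [1.28, 143.12], [-76.62, 256.62], [0, 156.53], [-152.29, 152.29]. Speed limits (degrees/s): [136.94, 136.94, 159.86, 180, 180, 180].

### API

Orientations are given as [roll, pitch, yaw] about the fixed x, y, z axes, in that order (R = Rz(yaw) Ry(pitch) Rx(roll)).
In Python, from bench import r, eyes, telemetry, order gives the robot as it stands (r), with the cameras (eyes), the readings (telemetry) and the job (order).
- The arm moves only by the tool pendant, called after "Request:" as name(argument=value, ...) on one line, values as JSON. Schema: {"type":"object","properties":{"motion":{"type":"array","items":{"type":"array","items":{"type":"array","items":{"type":"number"},"minItems":7,"maxItems":7},"minItems":1,"maxItems":8},"minItems":1,"maxItems":1},"clamp_n":{"type":"number"},"only":{"type":"string"},"quiet":{"type":"boolean"},"lines":{"type":"string"}},"required":["motion"],"additionalProperties":false}. motion is a list that holds a single list of rows (three levels of brackets), with 1 to 8 rows, each of 7 numbers: a rotation vector rx, ry, rz in fractions of the full range, 1 being 180 degrees, then dx, dy, dz in normalised numbers (1 is 600 mm), then the finger opening in mm; each row is the pose to reach, as a shift and turn from the pose commanded when the call began, along the tool's axes at that moment; what a row does not reach only later rows make up. A row lasts 1/8 s, in which the tool goes at most 62.5 mm and 10.7 degrees, less where a joint would pass 70% of its speed; a pose out of reach is approached as far as the arm can. The fingers move at their own pace and stop on an object; clamp_n is the grip in N (left out, the last holds). Time passes only in rows, so rows that do not move let the fingers close. The tool returns the time, the measured TCP pose, the force, the opening and the grip force at its end. only (a regular expression) keeps the lines of the reply that match it, lines (a string "A,B") keeps lines A to B, and quiet returns only ok. A shift or turn number past 1, either way, is cut back to 1. Input that does not fit is refused with a message, and nothing moves.
- telemetry.sense(): the state, without advancing time (a new reading comes with each control period).
- eyes.snapshot(name): name is "side" or "top" or "wrist"; returns a dict with "pixels" (420x560x3 uint8, blue, green, red), "fx", "fy", "cx", "cy" (pixels), "pose" (4x4, takes a point from camera to world coordinates). Camera axes: x right, y up, looking along -z (the intrinsics and any distortion apply to the point x, -y, -z); pixel columns grow to the right and rows downward; lengths in mm; the calibration is good to about 2 mm. The wrist camera is an equidistant fisheye: a pixel r from the principal point sees the ray r / f radians off the axis. A picture is of the moment at which its call begins. There is no depth.
- order.hand_in(): hands the job in; it is judged then, once.
The state is a dict: "time": time; "joint_pos": joint angles; "qd": joint speeds; "joint_efforts": joint torques, N m; "tool_pos": TCP position; "tcp_rot": TCP orientation; "ft_force": force on the tool from outside, world axes, zero at the start; "wrist_torque": the same for the moment, N m; "finger_gap": finger opening in mm; "grip_force": force on a finger pad.
Only numpy, scipy, OpenCV 4.12 (cv2) and the standard library are available. Lean on these libraries where they do the work, as an engineer would, in place of code of your own. Each camera call takes 0.05 s, during which the arm holds its last target. There are 200 camera calls.

### The job

For a colour comparison, fill the white three-hole rack: stand the two loose blue-capped vials in its two empty end holes, fully down and let go. Then draw the white-capped reference vial out of its orange stand and hold it over the middle of the row, tipped halfway (about 45 degrees) between upright and lying with its cap the higher end, at least 5 cm above the caps below, and finish while still holding it there, still. Leave the vial in the middle hole and everything else on the cart where it is.

Things in the scene. Friction and masses are not known exactly. Their poses are not given: they have to be found in the camera images.
- rack: white block 40 x 132 x 24 mm on an aluminium foot 54 x 150 x 4 mm (top at 28 mm), fixed to the cart. Origin: centre of its underside; y axis along its row of three round holes, 24 mm wide, 21 mm deep, 45 mm apart, the middle one at the rack's centre
- rack_hole0 (a point): point on the centre of the floor of the end (-y of the rack's own frame, starts empty) hole of the rack, 7 mm above the rack's underside and 21 mm below its top
- rack_hole1 (a point): point on the centre of the floor of the middle (starts filled) hole of the rack, 7 mm above the rack's underside and 21 mm below its top
- rack_hole2 (a point): point on the centre of the floor of the other end (+y of the rack's own frame, starts empty) hole of the rack, 7 mm above the rack's underside and 21 mm below its top
- stand: orange block 44 x 44 x 28 mm on a dark round steel foot 72 mm in diameter and 6 mm thick (top at 34 mm), fixed to the cart; one upright round hole 24 mm wide and 23 mm deep in its centre, floor 11 mm above the underside. Origin: centre of its underside
- vial_amber: glass vial 19 mm in diameter, 52 mm tall with its blue cap (grip 15 to 47 mm above its underside); pale amber contents, starts loose and upright (within about 5 degrees) on the cart, 14 g. Origin: centre of its underside; z axis: along the vial to the cap
- vial_brown: glass vial 19 mm in diameter, 52 mm tall with its blue cap (grip 15 to 47 mm above its underside); brown contents, starts loose and upright (within about 5 degrees) on the cart, 14 g. Origin: centre of its underside; z axis: along the vial to the cap
- vial_mid: glass vial 19 mm in diameter, 52 mm tall with its blue cap (grip 15 to 47 mm above its underside); colourless contents, starts in the middle hole of the rack, its underside 7 mm above the cart. Origin: centre of its underside; z axis: along the vial to the cap
- vial_ref: glass vial 19 mm in diameter, 52 mm tall with its white cap (grip 15 to 47 mm above its underside); amber contents; the reference, starts upright in the orange stand, its underside 11 mm above the cart and its upper 29 mm out of the block, about 10 to 20 g. Origin: centre of its underside; z axis: along the vial to the cap
- beaker: bystander: clear plastic beaker, 51 mm in diameter, 66 mm tall. Origin: centre of its underside
- timer: bystander: white countdown timer 62 x 62 x 18 mm lying flat. Origin: centre of its underside
- union_fitting: bystander: small steel tube union 18 x 39 x 20 mm, lying. Origin: centre of its underside
- ptfe_spool: bystander: white roll of tape, 50 mm in diameter, 13 mm high, lying flat. Origin: centre of its underside
- pen_blue: bystander: blue pen 143 mm long, 8 mm thick, lying along its y axis. Origin: centre of its underside
- screwdriver_blue: bystander: small blue screwdriver 115 mm long, lying along its y axis. Origin: centre of its underside

How it is judged:
By the outcome, as a careful person would: the job done as asked, in the order asked, and still so for the second after the job is handed in, while the arm keeps its last pose, push and grip.
It also fails if it takes over 72 s, if anything falls off the work surface, if the arm or the gripper's body presses on something with over 40 N, if the wrist force passes 120 N, or if a joint passes its speed limit or range.

## Working session

There is one attempt and no reset: what is moved stays moved. The work goes in short steps, Python scripts to look and compute and a tool call to move; the robot and the scene stay as the last step left them, time stands still between calls to the robot, and variables do not carry over. Pictures are saved under pics/ and viewed, at most 10 in all, crops included, and the job is handed in when it is done.

```bash
ls; mkdir -p pics
```

Run:
```python
from bench import r, eyes, telemetry, order
import cv2,numpy as np
s=telemetry.sense();print(s)
for n in("side","top"):
    d=eyes.snapshot(n);cv2.imwrite(f"pics/{n}0.png",d["pixels"]);np.savez(f"{n}0.npz",**d)
    print(n,d["fx"],d["fy"],d["cx"],d["cy"],d["pose"].round(3).tolist(),[k for k in d])
```

```text
bench.py
pics
{'time': 0.0, 'joint_pos': array([-7.54260713e+01,  7.51388599e+00,  8.53272897e+01, -2.52957982e-03,
        8.72612283e+01, -4.89343182e+00]), 'qd': array([-0.02033481,  0.03751318, -0.00978909, -0.02016973,  0.02746215,
        0.1198568 ]), 'joint_efforts': array([-1.17584143e-03, -5.69377434e+01, -5.00565755e+01, -3.09770394e-04,
        1.44700654e-02,  1.03114125e-06]), 'tool_pos': array([ 199.83004607, -565.18270256,  230.27623227]), 'tcp_rot': array([-1.79897754e+02, -6.21807417e-03,  1.94674781e+01]), 'ft_force': array([-0.34965641, -0.16879022, -0.08405385]), 'wrist_torque': array([ 0.03444668, -0.01341707, -0.01677747]), 'grip_force': 0.0, 'finger_gap': 85.11367674462608}
side 502.17935521325165 502.17935521325165 275.2247822023482 207.08554940181574 [[-0.892, 0.22, -0.394, 100.753], [-0.451, -0.456, 0.767, 890.264], [-0.01, 0.862, 0.506, 637.331], [0.0, 0.0, 0.0, 1.0]] ['pixels', 'fx', 'fy', 'cx', 'cy', 'pose']
top 423.5287645993902 423.5287645993902 275.9235213363429 204.1372837515456 [[0.003, 0.984, -0.18, 376.63], [-1.0, 0.001, -0.01, -7.61], [-0.01, 0.18, 0.984, 923.911], [0.0, 0.0, 0.0, 1.0]] ['pixels', 'fx', 'fy', 'cx', 'cy', 'pose']
```

Run:
```python
import cv2
for n in("side","top"):
    cv2.imwrite(f"pics/{n}0b.png",cv2.resize(cv2.imread(f"pics/{n}0.png"),(800,600),interpolation=cv2.INTER_CUBIC))
```

```text
(no output)
```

View pics/top0b.png

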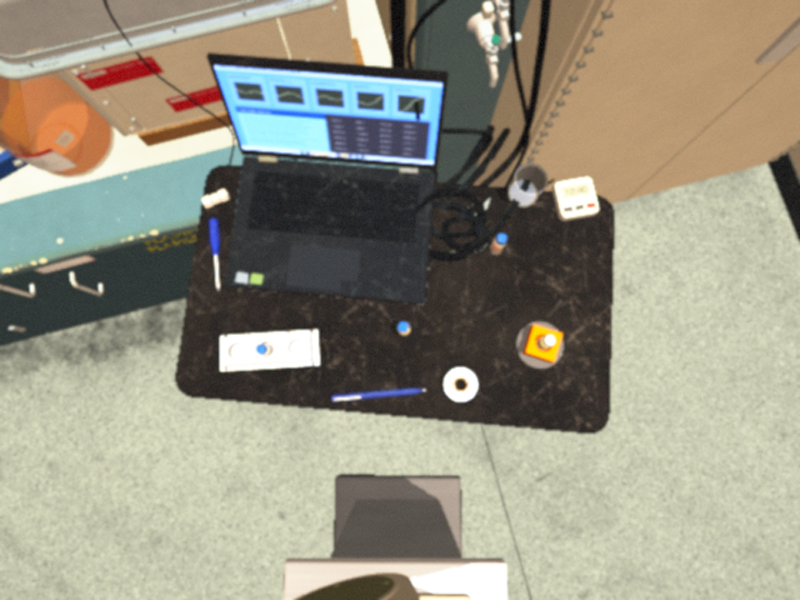

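View pics/side0b.png

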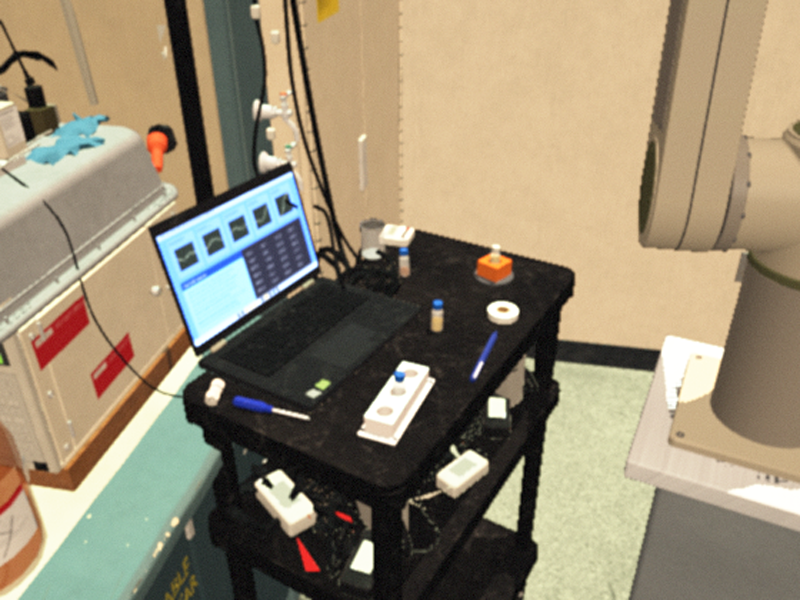

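Top (800×600): rack at (270,350) with mid cap (264,349), amber vial (403,328), brown vial (500,240) near cables/beaker, stand (543,342). Side: amber (437,304), brown (404,255), mid cap (400,377), ref cap (495,250). I triangulate the caps next.

Create h.py:
```python
import numpy as np,cv2
def ray(d,u,v,fish=False):
    x=(u-d["cx"])/d["fx"];y=(v-d["cy"])/d["fy"]
    if fish:
        t=np.hypot(x,y);k=np.sin(t)/max(t,1e-9);p=np.array([x*k,-y*k,-np.cos(t)])
    else:p=np.array([x,-y,-1.])
    P=np.array(d["pose"]);w=P[:3,:3]@p
    return P[:3,3],w/np.linalg.norm(w)
def proj(d,X,fish=False):
    P=np.array(d["pose"]);p=P[:3,:3].T@(np.array(X)-P[:3,3]);x,y,z=p[0],-p[1],-p[2]
    r=np.hypot(x,y);k=(np.arctan2(r,z)/max(r,1e-9)) if fish else 1/z
    return d["cx"]+d["fx"]*x*k,d["cy"]+d["fy"]*y*k
def tri(rays):
    A=np.zeros((3,3));b=np.zeros(3)
    for o,w in rays:
        M=np.eye(3)-np.outer(w,w);A+=M;b+=M@o
    X=np.linalg.solve(A,b);return X,[np.linalg.norm((np.eye(3)-np.outer(w,w))@(X-o)) for o,w in rays]
def onz(o,w,z):return o+w*(z-o[2])/w[2]
def blob(img,mask,u,v,R=12):
    m=np.zeros(mask.shape,np.uint8);u,v=int(u),int(v);m[max(0,v-R):v+R+1,max(0,u-R):u+R+1]=mask[max(0,v-R):v+R+1,max(0,u-R):u+R+1]
    n,l,s,c=cv2.connectedComponentsWithStats(m)
    if n<2:return None
    i=1+s[1:,4].argmax();return c[i],s[i]
def blue(img):
    b,g,r=[img[...,i].astype(int) for i in range(3)];return ((b>r+40)&(b>g+15)).astype(np.uint8)
```

Run:
```python
from h import *
T=dict(np.load("top0.npz"));S=dict(np.load("side0.npz"))
k=.7
for n,t,s in(("amber",(403,328),(437,304)),("brown",(501,238),(404,251)),("mid",(264,349),(400,377))):
    a=blob(T["pixels"],blue(T["pixels"]),t[0]*k,t[1]*k,7);b=blob(S["pixels"],blue(S["pixels"]),s[0]*k,s[1]*k,7)
    print(n,a,b,tri([ray(T,*a[0]),ray(S,*b[0])]))
print("ref",tri([ray(T,549*k,340*k),ray(S,495*k,250*k)]))
for n,t in(("h_a",(238,350)),("h_b",(299,347))):print(n,onz(*ray(T,t[0]*k,t[1]*k),28))
def crop(d,u,v,w,h,f):return cv2.resize(d["pixels"][v:v+h,u:u+w],None,fx=f,fy=f,interpolation=cv2.INTER_CUBIC)
a=np.vstack([crop(S,235,240,80,75,4),crop(T,145,220,80,50,4)])
b=np.vstack([crop(S,250,155,115,75,4),crop(T,320,110,115,50,4)])
print(a.shape,b.shape)
cv2.imwrite("pics/m1.png",np.hstack([a,b])[:600,:800])
```

```text
amber (array([281.46428571, 227.89285714]), array([278, 224,   8,   9,  56], dtype=int32)) (array([306.04, 212.42]), array([303, 209,   8,   8,  50], dtype=int32)) (array([485.65228247, -10.75572991,  48.85912347]), [np.float64(1.0311105729333039), np.float64(1.0311105729333234)])
brown (array([351.06896552, 166.20689655]), array([347, 162,   9,   9,  58], dtype=int32)) (array([282.10810811, 175.32432432]), array([279, 173,   7,   6,  37], dtype=int32)) (array([ 619.0539226 , -159.44446587,   46.24648844]), [np.float64(0.9333258800855504), np.float64(0.9333258800855032)])
mid (array([182.33333333, 244.        ]), array([179, 241,   8,   7,  42], dtype=int32)) (array([278.91304348, 262.69565217]), array([275, 260,   9,   7,  46], dtype=int32)) (array([452.02203664, 193.21584612,  54.8615036 ]), [np.float64(0.1858285223925311), np.float64(0.18582852239254316)])
ref (array([ 464.96375928, -222.20756378,   52.13812134]), [np.float64(0.7547980397891094), np.float64(0.7547980397890777)])
h_a [452.34237844 232.8067965   28.        ]
h_b [456.98731989 142.34592954  28.        ]
(500, 320, 3) (500, 460, 3)
```

View pics/m1.png

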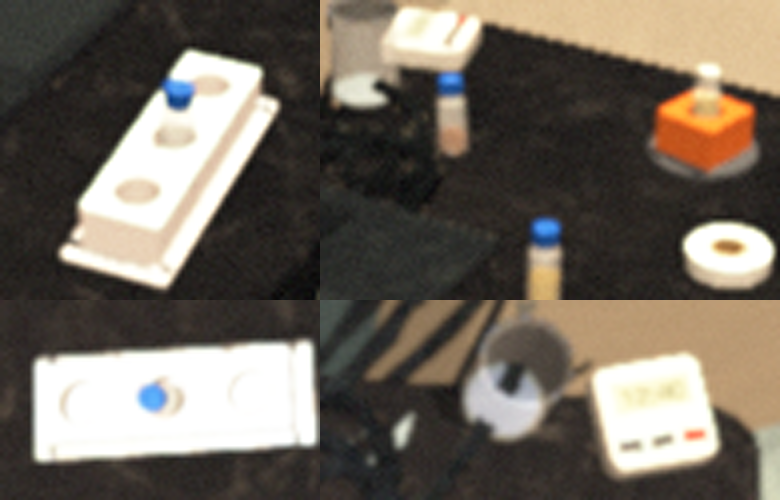

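Crop: rack's three holes are clear, the mid vial stands in the centre hole; brown vial stands just in front of the beaker with cables to its left. I'll move above amber and look with the wrist camera.

Add to h.py:
```python
from scipy.spatial.transform import Rotation as Ro
def pose(s):return np.array(s["tool_pos"]),Ro.from_euler("xyz",s["tcp_rot"],degrees=True)
def delta(s,X,rpy):
    p,R=pose(s);G=Ro.from_euler("xyz",rpy,degrees=True)
    print("rot",(R.inv()*G).as_rotvec(degrees=True).round(1),"d",R.inv().apply(np.array(X)-p).round(1))
```

Run:
```python
from h import *;from bench import r, eyes, telemetry, order
s=telemetry.sense();delta(s,[455,-10,215],[180,0,90])
T=dict(np.load("top0.npz"));S=dict(np.load("side0.npz"))
print("beaker",onz(*ray(T,366,135),0),"stand",onz(*ray(T,540*.7,345*.7),6))
```

```text
rot [ -0.1  -0.1 -70.5] d [ 425.6 -438.4   16.2]
beaker [ 706.3795334  -203.26949865    0.        ] stand [ 462.78336603 -219.40956603    6.        ]
```

The manual's scale: shifts go in shares of 600 mm and turns go in shares of 180 degrees. Converting my numbers, -350 mm is -0.5833, 341 mm is 0.5683, -70.5 degrees is -0.3917.

Request:
pendant(motion=[[[0, 0, -0.05, 0.07, -0.0717, 0, 60], [0, 0, -0.1, 0.1417, -0.145, 0, 60], [0, 0, -0.15, 0.2133, -0.2183, 0, 60], [0, 0, -0.2, 0.2833, -0.2917, 0.0067, 60], [0, 0, -0.25, 0.355, -0.365, 0.0133, 60], [0, 0, -0.3, 0.4267, -0.4383, 0.0167, 60], [0, 0, -0.35, 0.4983, -0.5117, 0.0217, 60], [0, 0, -0.3917, 0.5683, -0.5833, 0.0267, 60]]], clamp_n=40)

```text
time: 1.1
tool_pos: [405.2, -120.1, 215.1]
tcp_rot: [180.0, 0.0, 90.2]
ft_force: [1.3, 0.9, 0.4]
finger_gap: 60.1
grip_force: 0.0
```

Run:
```python
from h import *;from bench import r, eyes, telemetry, order
s=telemetry.sense();delta(s,[455,-10,215],[180,0,90])
```

```text
rot [0.  0.  0.2] d [1.099e+02 5.030e+01 1.000e-01]
```

Scaled: 110 mm is 0.1833, 55 mm is 0.0917.

Request:
pendant(motion=[[[0, 0, 0, 0.0917, 0.0417, 0, 60], [0, 0, 0, 0.1833, 0.0833, 0, 60], [0, 0, 0, 0.1833, 0.0833, 0, 60]]])

```text
time: 1.48
tool_pos: [455.4, -8.1, 214.9]
tcp_rot: [-180.0, -0.1, 90.3]
ft_force: [-2.0, -0.9, 0.8]
finger_gap: 59.7
grip_force: 0.0
```

Run:
```python
from h import *;from bench import r, eyes, telemetry, order
s=telemetry.sense();print(s["tool_pos"])
d=eyes.snapshot("wrist");np.savez("w1.npz",**d,tp=s["tool_pos"]);print(d["fx"],d["cx"],d["cy"],d["pose"].round(3).tolist())
cv2.imwrite("pics/w1.png",cv2.resize(d["pixels"],(800,600),interpolation=cv2.INTER_CUBIC))
```

```text
[455.44553392  -8.08935704 214.85256358]
325.19226210127806 281.6191123474971 214.56469005487574 [[1.0, -0.005, 0.001, 454.955], [0.005, 0.964, 0.266, 58.892], [-0.002, -0.266, 0.964, 358.215], [0.0, 0.0, 0.0, 1.0]]
```

View pics/w1.png

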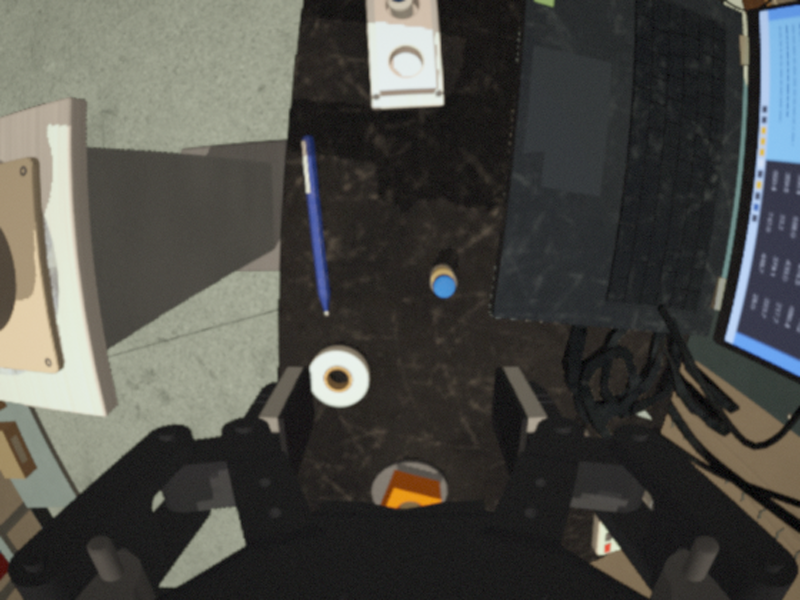

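Wrist view: amber cap (443,286), rack end hole (406,61), stand (415,490), pads at bottom either side. Intersecting with the cap plane and combining with the fixed cameras.

Run:
```python
from h import *;from bench import r, eyes, telemetry, order
W=dict(np.load("w1.npz"));T=dict(np.load("top0.npz"));S=dict(np.load("side0.npz"))
a=blob(0,blue(W["pixels"]),443*.7,286*.7,14);print(a)
R=ray(W,*a[0],True)
print("z48",onz(*R,48),tri([R,ray(T,281.5,227.9),ray(S,306.0,212.4)]))
print("hole",onz(*ray(W,406*.7,61*.7,True),28))
s=telemetry.sense();delta(s,[onz(*R,48)[0],onz(*R,48)[1],110],[180,0,90])
```

```text
(array([310.56796117, 200.53398058]), array([303, 193,  16,  16, 206], dtype=int32))
z48 [483.09312552 -12.21901249  48.        ] (array([484.76871188, -11.15486912,  49.07159488]), [np.float64(1.9524428177590527), np.float64(1.9274902316364955), np.float64(0.29318872205980245)])
hole [456.4898335  146.55541436  28.        ]
rot [-0.1 -0.   0.2] d [ -2.2  28.4 104.7]
```

Scaled: 190 mm is 0.3167, 180 mm is 0.3, 0.2 degrees is 0.0011.

Request:
pendant(motion=[[[0, 0, 0.0011, -0.0043, 0.025, 0.0833, 38], [0, 0, 0.0011, -0.0043, 0.0483, 0.1667, 38], [0, 0, 0.0011, -0.0043, 0.0483, 0.2167, 38], [0, 0, 0.0011, -0.0043, 0.0483, 0.2667, 38], [0, 0, 0.0011, -0.0043, 0.0483, 0.3, 38], [0, 0, 0.0011, -0.0043, 0.0483, 0.3167, 38], [0, 0, 0.0011, -0.0043, 0.0483, 0.3167, 38]]])

```text
time: 2.4
tool_pos: [483.2, -15.4, 24.9]
tcp_rot: [-179.9, -0.0, 89.7]
ft_force: [0.2, -0.0, 1.0]
finger_gap: 38.2
grip_force: 0.0
```

Run:
```python
from h import *;from bench import r, eyes, telemetry, order
s=telemetry.sense();print(s["tool_pos"])
d=eyes.snapshot("wrist");np.savez("w2.npz",**d)
cv2.imwrite("pics/w2.png",cv2.resize(d["pixels"][170:400,150:450],None,fx=2.6,fy=2.6,interpolation=cv2.INTER_CUBIC))
```

```text
[483.23608021 -15.43097401  24.8560846 ]
```

View pics/w2.png

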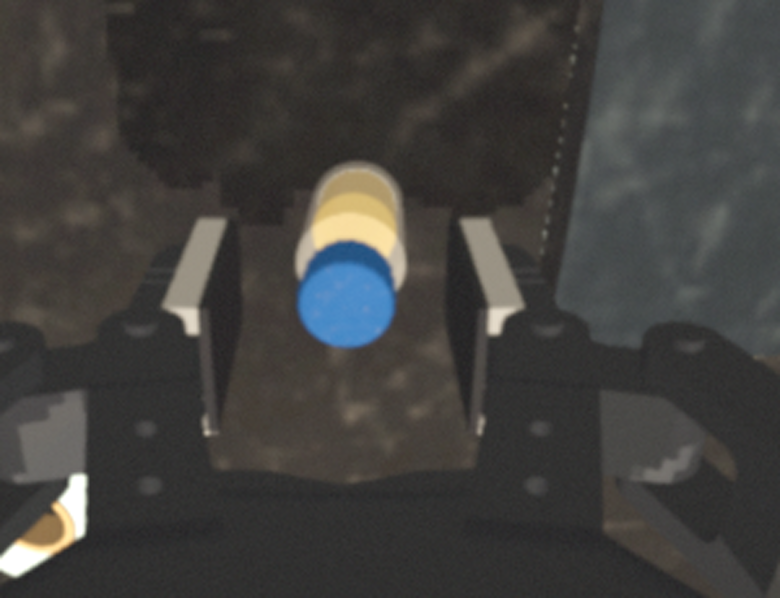

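Cap top at crop (347,298) → pixel (283.5,284.6), between the pads, a bit towards the camera. Compute the offset.

Run:
```python
from h import *;from bench import r, eyes, telemetry, order
W=dict(np.load("w2.npz"));s=telemetry.sense()
X=onz(*ray(W,150+347/2.6,170+298/2.6,True),52);print(X);print("base",onz(*ray(W,150+357/2.6,170+162/2.6,True),0))
delta(s,[X[0],X[1],25],[180,0,90])
p,R=pose(s);P=W["pose"];print("cam in tool",R.inv().apply(P[:3,3]-p))
```

```text
[483.63923063  -9.60197953  52.        ]
base [485.89385877  -4.92722933   0.        ]
rot [ 0.   0.  -0.3] d [ 5.7 -0.4  0.7]
cam in tool [  67.01017476   -0.70583399 -142.46890914]
```

Scaled: 4.5 mm is 0.0075.

Request:
pendant(motion=[[[0, 0, 0, 0.0075, 0, 0, 38], [0, 0, 0, 0.0075, 0, 0, 12], [0, 0, 0, 0.0075, 0, 0, 12], [0, 0, 0, 0.0075, 0, 0, 12], [0, 0, 0, 0.0075, 0, 0, 12]]], clamp_n=40)

```text
time: 3.08
tool_pos: [484.8, -10.2, 26.3]
tcp_rot: [179.9, 0.0, 89.8]
ft_force: [-0.7, 0.2, 7.0]
finger_gap: 16.5
grip_force: 39.2
```

Request:
pendant(motion=[[[0, 0, 0, 0, 0, -0.025, 12], [0, 0, 0, 0, 0, -0.0833, 12], [0, 0, 0, 0.0833, 0, -0.1083, 12], [0, 0, 0, 0.1833, -0.0167, -0.1083, 12], [0, 0, 0, 0.25, -0.04, -0.1083, 12], [0, 0, 0, 0.25, -0.0433, -0.1083, 12], [0, 0, 0, 0.25, -0.0433, -0.1083, 12]]])

```text
time: 3.95
tool_pos: [458.6, 139.7, 90.8]
tcp_rot: [180.0, 0.0, 89.8]
ft_force: [0.8, -0.2, 0.3]
finger_gap: 16.8
grip_force: 39.1
```

Run:
```python
from h import *;from bench import r, eyes, telemetry, order
s=telemetry.sense();print(s["tool_pos"])
d=eyes.snapshot("wrist");np.savez("w3.npz",**d)
t=eyes.snapshot("side");np.savez("s3.npz",**t)
cv2.imwrite("pics/w3.png",np.hstack([cv2.resize(d["pixels"][100:380,170:400],(460,560),interpolation=cv2.INTER_CUBIC),cv2.resize(t["pixels"][180:320,230:310],(320,560),interpolation=cv2.INTER_CUBIC)]))
```

```text
[458.623919   139.66242459  90.81204788]
```

View pics/w3.png

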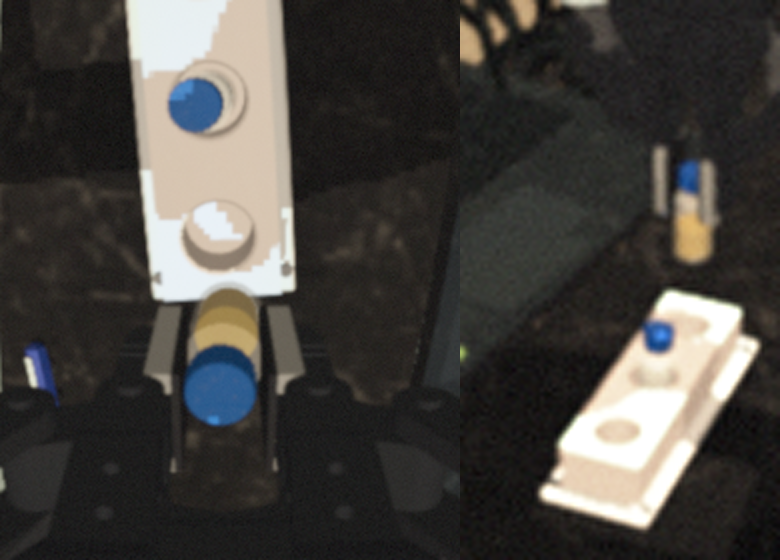

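Wrist crop: near end hole rim centre ≈(219,235), middle hole ≈(210,98) with mid cap leaning (195,105); held vial's cap (220,385), base far edge (228,289). Side crop: vial hangs roughly upright between fingers.

Run:
```python
from h import *;from bench import r, eyes, telemetry, order
W=dict(np.load("w3.npz"));S=dict(np.load("s3.npz"));T=dict(np.load("top0.npz"));s=telemetry.sense()
g=lambda u,v,z:onz(*ray(W,170+u/2,100+v/2,True),z)
h=lambda u,v,z:onz(*ray(S,230+(u-460)/4,180+v/4),z)
print("h0",g(219,235,28),h(687,325,28),onz(*ray(T,209,243),28)); print("h1",g(211,98,28),h(655,375,28))
print("h2 side",h(618,431,28), onz(*ray(T,166.5,245),28))
print("base far",g(228,289,64.5),"cap",g(220,385,116.5))
# side view of held vial: base bottom centre & cap top centre
print("side base at z", [h(692,250,64.5),h(689,165,116)])
print("tri base", tri([ray(W,170+227/2,100+312/2,True),ray(S,230+(692-460)/4,180+250/4)]))
```

```text
h0 [456.7850763  147.69159494  28.        ] [455.93313181 149.72798889  28.        ] [456.77415021 142.97574651  28.        ]
h1 [454.50647116 192.64181518  28.        ] [452.31403406 193.33079222  28.        ]
h2 side [449.03498801 238.98488478  28.        ] [452.34190667 233.019181    28.        ]
base far [459.51441786 142.51254341  64.5       ] cap [457.55716556 141.0569105  116.5       ]
side base at z [array([459.66256215, 136.28539132,  64.5       ]), array([460.33321874, 138.59158839, 116.        ])]
tri base (array([459.52363691, 135.73142065,  64.32621041]), [np.float64(0.3786393817710567), np.float64(0.3786393817710133)])
```

Scaled: 26 mm is 0.0433, 12.2 mm is 0.0203, 4 degrees is 0.0222.

Request:
pendant(motion=[[[0, 0.0222, 0, 0.01, -0.0033, 0, 12], [0, 0.0222, 0, 0.0203, -0.0053, 0.0167, 12], [0, 0.0222, 0, 0.0203, -0.0053, 0.0433, 12], [0, 0.0222, 0, 0.0203, -0.0053, 0.0433, 12], [0, 0.0222, 0, 0.0203, -0.0053, 0.0433, 12]]])

```text
time: 4.68
tool_pos: [455.1, 152.1, 63.9]
tcp_rot: [-179.9, -4.0, 89.8]
ft_force: [0.0, 0.4, 0.6]
finger_gap: 16.7
grip_force: 39.1
```

Run:
```python
from h import *;from bench import r, eyes, telemetry, order
s=telemetry.sense();print(s["tool_pos"])
d=eyes.snapshot("wrist");np.savez("w4.npz",**d)
t=eyes.snapshot("side");np.savez("s4.npz",**t)
cv2.imwrite("pics/w4.png",np.hstack([cv2.resize(d["pixels"][130:330,210:360],(450,600),interpolation=cv2.INTER_CUBIC),cv2.resize(t["pixels"][200:300,250:308],(348,600),interpolation=cv2.INTER_CUBIC)]))
```

```text
[455.09672763 152.14285302  63.88726753]
```

View pics/w4.png

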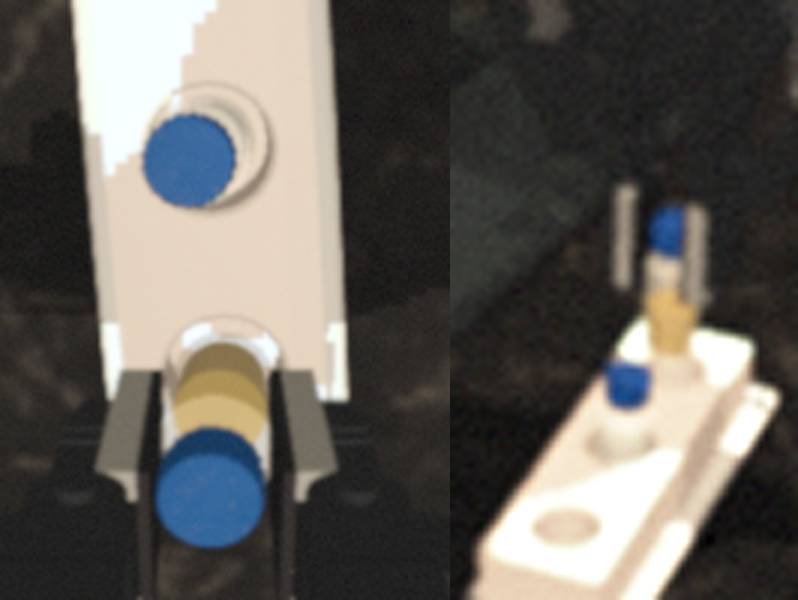

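Wrist crop: hole rim x 165–282, far edge row 317; vial base x 172–268, far edge row 342 – nearly in line. Side crop: base bottom (668,352) just over the hole (centre ≈(679,367)).

Run:
```python
from h import *
W=dict(np.load("w4.npz"));S=dict(np.load("s4.npz"))
g=lambda u,v,z:onz(*ray(W,210+u/3,130+v/3,True),z)
h=lambda u,v,z:onz(*ray(S,250+(u-450)/6,200+v/6),z)
print("rim far",g(223,317,28),"base far",g(221,342,37.6))
print("rim ctr side",h(679,367,28),"base bottom front",h(668,354,37.6))
print("mid rim",g(209,146,28),h(622,436,28),"hole2",h(567,526,28))
```

```text
rim far [456.21592034 159.24809813  28.        ] base far [455.78225692 157.04223412  37.6       ]
rim ctr side [453.47834346 148.21639106  28.        ] base bottom front [454.35042093 154.97657753  37.6       ]
mid rim [453.6819643  192.56651489  28.        ] [453.9857953 190.3395279  28.       ] hole2 [449.14691188 238.76875291  28.        ]
```

Request:
pendant(motion=[[[0, 0, 0, 0.0003, 0, 0.0083, 12], [0, 0, 0, 0.0003, 0, 0.0167, 12], [0, 0, 0, 0.0003, 0, 0.025, 12], [0, 0, 0, 0.0003, 0, 0.025, 12]]])

```text
time: 5.28
tool_pos: [456.1, 153.1, 49.7]
tcp_rot: [179.9, -4.0, 89.8]
ft_force: [0.3, -1.9, 0.7]
finger_gap: 16.7
grip_force: 40.6
```

Request:
pendant(motion=[[[0, 0, 0, 0, 0, 0.0083, 12], [0, 0, 0, 0, 0, 0.0167, 12], [0, 0, 0, 0, 0, 0.0225, 12], [0, 0, 0, 0, 0, 0.0225, 12]]])

```text
time: 5.78
tool_pos: [456.1, 153.4, 35.6]
tcp_rot: [179.9, -3.9, 89.8]
ft_force: [3.8, -6.5, 0.9]
finger_gap: 16.4
grip_force: 40.7
```

Scaled: 2.5 mm is 0.0042, -1.7 mm is -0.0028.

Request:
pendant(motion=[[[0, 0, 0, -0.0025, -0.0008, 0, 12], [0, 0, 0, -0.0028, -0.0008, 0.0025, 12], [0, 0, 0, -0.0028, -0.0008, 0.0042, 12], [0, 0, 0, -0.0028, -0.0008, 0.0042, 12]]])

```text
time: 6.28
tool_pos: [455.4, 152.6, 33.3]
tcp_rot: [179.9, -4.0, 89.8]
ft_force: [4.6, -4.3, 1.9]
finger_gap: 16.6
grip_force: 40.8
```

Scaled: -150 mm is -0.25, -110 mm is -0.1833, -4 degrees is -0.0222.

Request:
pendant(motion=[[[0, 0, 0, 0, 0, 0, 26], [0, 0, 0, 0, 0, 0, 40], [0, 0, 0, 0, 0, 0, 40], [0, 0, 0, 0, 0, -0.025, 40], [0, 0, 0, 0, 0, -0.1, 40], [0, -0.0222, 0, -0.0333, 0, -0.1833, 40], [0, -0.0222, 0, -0.0667, 0.0167, -0.25, 40], [0, -0.0222, 0, -0.0667, 0.0167, -0.25, 40]]])

```text
time: 7.28
tool_pos: [467.8, 101.7, 185.5]
tcp_rot: [179.5, -0.0, 89.7]
ft_force: [0.5, 0.5, -0.7]
finger_gap: 40.0
grip_force: 0.0
```

Run:
```python
from h import *;from bench import r, eyes, telemetry, order
s=telemetry.sense();print(s["tool_pos"])
d=eyes.snapshot("wrist");np.savez("w5.npz",**d)
t=eyes.snapshot("side");np.savez("s5.npz",**t)
cv2.imwrite("pics/w5.png",np.hstack([cv2.resize(d["pixels"][100:300,220:360],(420,600),interpolation=cv2.INTER_CUBIC),cv2.resize(t["pixels"][210:310,245:308],(378,600),interpolation=cv2.INTER_CUBIC)]))
delta(s,[616,-160,215],[180,0,90])
```

```text
[467.82592439 101.74196656 185.54593782]
rot [ 0.5 -0.  -0.3] d [-260.9  149.8  -28.3]
```

View pics/w5.png

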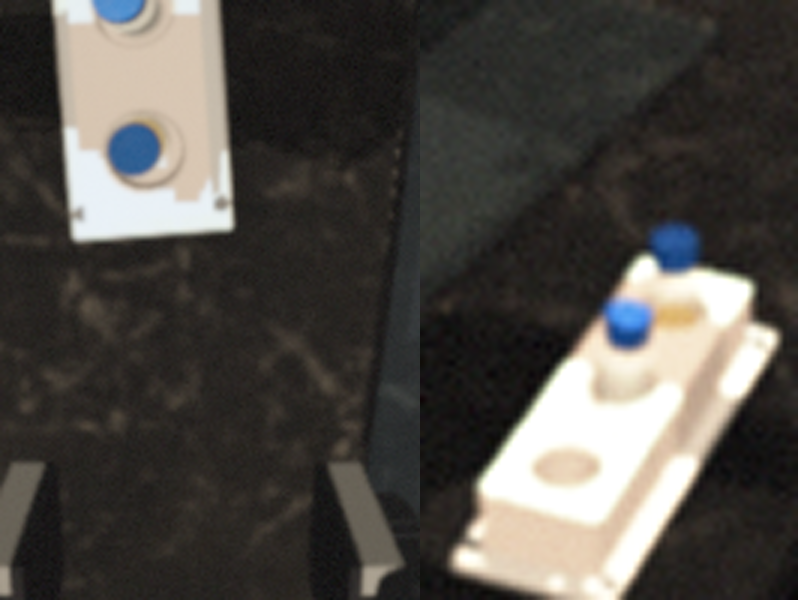

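Both caps stand at the same height over their holes: amber is down in the end hole. Now check clearance of the laptop lid near brown and verify amber's cap height.

Run:
```python
from h import *
T=dict(np.load("top0.npz"));S=dict(np.load("side0.npz"));k=.7
print("lid top",tri([ray(T,446*k,72*k),ray(S,292*k,166*k)]),"lid bot",tri([ray(T,437*k,165*k),ray(S,318*k,278*k)]))
W=dict(np.load("w5.npz"));s5=dict(np.load("s5.npz"))
for n,w,s in(("amber",(133,150),(675,246)),("mid",(119,5),(628,322))):
    a=blob(0,blue(W["pixels"]),220+w[0]/3,100+w[1]/3,14);b=blob(0,blue(s5["pixels"]),245+(s[0]-420)/6,210+s[1]/6,6)
    print(n,tri([ray(W,*a[0],True),ray(s5,*b[0])]))
```

```text
lid top (array([786.97219586, -67.27827745, 213.90461259]), [np.float64(4.494433817980729), np.float64(4.494433817980957)]) lid bot (array([748.97507074, -67.40456225,   4.26397224]), [np.float64(2.7972079439080466), np.float64(2.7972079439082296)])
amber (array([454.56904583, 150.19300305,  55.23112638]), [np.float64(0.604805076500197), np.float64(0.6048050765002456)])
mid (array([450.6138632 , 193.60758502,  54.64524111]), [np.float64(0.7379441102968234), np.float64(0.7379441102968931)])
```

Scaled: -262 mm is -0.4367, -230 mm is -0.3833.

Request:
pendant(motion=[[[0, 0, 0, -0.0833, 0.0167, 0, 40], [0, 0, 0, -0.1667, 0.0667, -0.0083, 40], [0, 0, 0, -0.25, 0.1167, -0.0167, 40], [0, 0, 0, -0.3167, 0.1667, -0.0167, 40], [0, 0, 0, -0.3833, 0.2167, -0.0167, 40], [0, 0, 0, -0.4367, 0.245, -0.0167, 40], [0, 0, 0, -0.4367, 0.245, -0.0167, 40]]])

```text
time: 8.25
tool_pos: [610.1, -161.6, 187.6]
tcp_rot: [-179.8, -0.1, 89.6]
ft_force: [-0.3, 0.9, -0.3]
finger_gap: 40.0
grip_force: 0.0
```

Run:
```python
from h import *;from bench import r, eyes, telemetry, order
s=telemetry.sense();print(s["tool_pos"])
d=eyes.snapshot("wrist");np.savez("w6.npz",**d)
u,v=proj(d,[619,-159.5,48],True);a=blob(0,blue(d["pixels"]),u,v,25);print((u,v),a)
X=onz(*ray(d,*a[0],True),48.);print(X)
T=dict(np.load("top0.npz"));S=dict(np.load("side0.npz"));print(tri([ray(d,*a[0],True),ray(T,351.1,166.2),ray(S,282.1,175.3)]))
delta(s,[X[0],X[1]+.5,26],[180,0,90])
```

```text
[ 610.06826608 -161.59630358  187.61877984]
(np.float64(292.8382579672068), np.float64(200.2641888078095)) (array([290.05769231, 199.65769231]), array([282, 191,  18,  18, 260], dtype=int32))
[ 616.51755509 -158.93154327   48.        ]
(array([ 617.96736176, -158.98383286,   47.11855646]), [np.float64(1.4396360089673519), np.float64(1.7039886571221718), np.float64(0.5302537301077318)])
rot [-0.2 -0.1 -0.4] d [  3.    7.  161.6]
```

Scaled: 95 mm is 0.1583, 80 mm is 0.1333.

Request:
pendant(motion=[[[0, 0, 0, 0.005, 0.0117, 0.0667, 40], [0, 0, 0, 0.005, 0.0117, 0.1333, 40], [0, 0, 0, 0.005, 0.0117, 0.1583, 40], [0, 0, 0, 0.005, 0.0117, 0.1583, 40]]])

```text
time: 8.8
tool_pos: [616.4, -156.0, 93.9]
tcp_rot: [-179.8, -0.1, 89.8]
ft_force: [0.9, -0.4, 0.0]
finger_gap: 40.1
grip_force: 0.0
```

Run:
```python
from h import *;from bench import r, eyes, telemetry, order
s=telemetry.sense();print(s["tool_pos"])
d=eyes.snapshot("wrist");np.savez("w7.npz",**d)
u,v=proj(d,[616.5,-159,50],True);a=blob(0,blue(d["pixels"]),u,v,30);print((u,v),a)
X=onz(*ray(d,*a[0],True),50.);print(X)
delta(s,[X[0],X[1],26],[180,0,90])
```

```text
[ 616.39224719 -155.99545246   93.91318105]
(np.float64(282.8107776009713), np.float64(243.34464990160603)) (array([283.26140351, 242.38245614]), array([271, 229,  26,  28, 570], dtype=int32))
[ 616.77829221 -158.37004317   50.        ]
rot [-0.2 -0.1 -0.2] d [-2.5  0.6 67.9]
```

Scaled: 67.5 mm is 0.1125, -2.5 mm is -0.0042.

Request:
pendant(motion=[[[0, 0, 0, -0.0042, 0.001, 0.0583, 40], [0, 0, 0, -0.0042, 0.001, 0.1, 40], [0, 0, 0, -0.0042, 0.001, 0.1125, 40], [0, 0, 0, -0.0042, 0.001, 0.1125, 12], [0, 0, 0, -0.0042, 0.001, 0.1125, 12], [0, 0, 0, -0.0042, 0.001, 0.1125, 12], [0, 0, 0, -0.0042, 0.001, 0.1125, 12]]], clamp_n=40)

```text
time: 9.72
tool_pos: [619.5, -160.2, 29.3]
tcp_rot: [179.8, 0.1, 89.8]
ft_force: [0.6, -0.4, 5.6]
finger_gap: 16.5
grip_force: 39.1
```

Run:
```python
from h import *;from bench import r, eyes, telemetry, order
s=telemetry.sense();print(s["grip_force"],s["finger_gap"]);delta(s,[457,128,110],[180,0,90])
```

```text
39.083801411034074 16.453275831072226
rot [ 0.2  0.1 -0.2] d [ 287.4 -163.4  -81.4]
```

Scaled: 255 mm is 0.425, 210 mm is 0.35.

Request:
pendant(motion=[[[0, 0, 0, 0, 0, -0.025, 12], [0, 0, 0, 0, -0.0083, -0.0833, 12], [0, 0, 0, 0.05, -0.0417, -0.1333, 12], [0, 0, 0, 0.125, -0.075, -0.1433, 12], [0, 0, 0, 0.2, -0.1083, -0.1433, 12], [0, 0, 0, 0.275, -0.1417, -0.1433, 12], [0, 0, 0, 0.35, -0.175, -0.1433, 12], [0, 0, 0, 0.425, -0.2083, -0.1433, 12]]])

```text
time: 10.72
tool_pos: [493.6, 97.1, 114.6]
tcp_rot: [179.9, -0.0, 89.8]
ft_force: [0.0, 1.5, -0.2]
finger_gap: 16.5
grip_force: 38.7
```

Request:
pendant(motion=[[[0, 0, 0, 0.075, -0.03, 0, 12], [0, 0, 0, 0.15, -0.0567, 0, 12], [0, 0, 0, 0.2, -0.07, 0, 12], [0, 0, 0, 0.2117, -0.07, 0, 12], [0, 0, 0, 0.2117, -0.07, 0, 12]]])

```text
time: 11.35
tool_pos: [453.0, 222.9, 114.1]
tcp_rot: [180.0, 0.0, 89.8]
ft_force: [-0.1, 0.2, -0.3]
finger_gap: 16.6
grip_force: 38.7
```

Run:
```python
from h import *;from bench import r, eyes, telemetry, order
s=telemetry.sense();print(s["tool_pos"])
d=eyes.snapshot("wrist");np.savez("w8.npz",**d)
t=eyes.snapshot("side");np.savez("s8.npz",**t)
cv2.imwrite("pics/w8.png",np.hstack([cv2.resize(d["pixels"][150:350,205:355],(450,600),interpolation=cv2.INTER_CUBIC),cv2.resize(t["pixels"][200:300,240:298],(348,600),interpolation=cv2.INTER_CUBIC)]))
```

```text
[453.02716884 222.91270742 114.11700944]
```

View pics/w8.png

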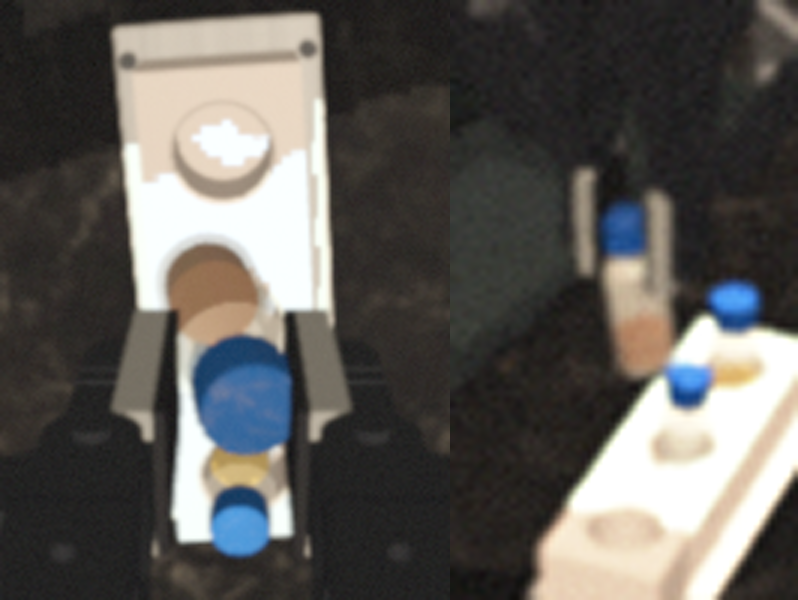

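Wrist crop: end hole centre ≈(223,150), held vial's base ≈(212,285) with cap at (245,395), so it leans with its base toward −x; side crop: base (642,359), cap (624,225), hole2 (627,528).

Run:
```python
from h import *;from bench import r, eyes, telemetry, order
W=dict(np.load("w8.npz"));S=dict(np.load("s8.npz"));s=telemetry.sense()
w=lambda u,v:ray(W,205+u/3,150+v/3,True)
h=lambda u,v:ray(S,240+(u-450)/6,200+v/6)
B,e=tri([w(212,285),h(642,359)]);print("base",B,e)
print("base far-wrist",onz(*w(212,243),B[2])-[0,9.5,0])
a=blob(0,blue(W["pixels"]),205+245/3,150+385/3,25);b=blob(0,blue(S["pixels"]),240+174/6,200+228/6,8)
C,e=tri([ray(W,*a[0],True),ray(S,*b[0])]);print("cap",C,e,a,b)
print("hole2 w",onz(*w(223,150),28),"s",onz(*h(627,529),28),"hole1 s",onz(*h(684,441),28),"tri",tri([w(223,150),h(627,529)]))
ax=C-B;L=np.linalg.norm(ax);print("axis",ax/L,L)
p,R=pose(s);print("tool: base",R.inv().apply(B-p),"axis",R.inv().apply(ax/L))
```

```text
base [449.70263187 224.22864741  83.23236946] [np.float64(0.7195257227770364), np.float64(0.7195257227771978)]
base far-wrist [449.23649227 222.67955055  83.23236946]
cap [455.24737397 226.30087628 132.13511658] [np.float64(1.030040329699547), np.float64(1.0300403296994414)] (array([286.05298651, 281.4026975 ]), array([ 270,  262,   32,   39, 1038], dtype=int32)) (array([268.22222222, 237.77777778]), array([265, 234,   7,   9,  54], dtype=int32))
hole2 w [450.92067701 237.41869362  28.        ] s [448.47611329 240.06410627  28.        ] hole1 s [452.22582861 192.41074816  28.        ] tri (array([450.68500846, 236.45565497,  24.45208018]), [np.float64(0.25008750784152484), np.float64(0.25008750784146333)])
axis [0.11256145 0.04206744 0.99275387] 49.259689132640126
tool: base [ 2.17366773 -3.47064502 30.58012064] axis [ 0.04223442  0.11255877 -0.99274709]
```

Scaled: 60 mm is 0.1, 13.4 mm is 0.0223, 2.4 degrees is 0.0133.

Request:
pendant(motion=[[[-0.0356, 0.0133, 0, 0.0133, -0.0017, 0, 12], [-0.0356, 0.0133, 0, 0.0223, -0.004, 0.0167, 12], [-0.0356, 0.0133, 0, 0.0223, -0.004, 0.05, 12], [-0.0356, 0.0133, 0, 0.0223, -0.004, 0.075, 12], [-0.0356, 0.0133, 0, 0.0223, -0.004, 0.0867, 12], [-0.0356, 0.0133, 0, 0.0223, -0.004, 0.095, 12], [-0.0356, 0.0133, 0, 0.0223, -0.004, 0.1, 12], [-0.0356, 0.0133, 0, 0.0223, -0.004, 0.1, 12]]])

```text
time: 12.45
tool_pos: [451.7, 236.5, 54.9]
tcp_rot: [173.5, -2.4, 89.9]
ft_force: [1.5, -1.3, 0.9]
finger_gap: 16.4
grip_force: 38.6
```

Run:
```python
from h import *;from bench import r, eyes, telemetry, order
s=telemetry.sense();delta(s,s["tool_pos"]+[0,0,-10],s["tcp_rot"])
d=eyes.snapshot("wrist");t=eyes.snapshot("side")
np.savez("w9.npz",**d);np.savez("s9.npz",**t)
p,R=pose(s);P=d["pose"]
C=None
a=blob(0,blue(d["pixels"]),286,281,30);b=None
for n,X in(("capheld",p+[0,0,20]),("hole2",[451,237.5,28])):print(n,proj(d,X,True),proj(t,X))
u,v=proj(t,p+[0,0,20]);b=blob(0,blue(t["pixels"]),u,v,9)
print(a,b);C=tri([ray(d,*a[0],True),ray(t,*b[0])]);print(C)
```

```text
rot [0. 0. 0.] d [-0.4 -1.1  9.9]
capheld (np.float64(287.71853233084767), np.float64(286.91832346232934)) (np.float64(268.42580364677207), np.float64(266.6674695134214))
hole2 (np.float64(275.63196450549555), np.float64(249.24557682138789)) (np.float64(268.9369418319295), np.float64(286.99862453915995))
(array([286.23754789, 280.87452107]), array([ 270,  262,   33,   39, 1044], dtype=int32)) (array([267.55172414, 268.48275862]), array([264, 264,   8,   9,  58], dtype=int32))
(array([451.8503685 , 238.56969479,  72.25221529]), [np.float64(0.5827398416179552), np.float64(0.5827398416179267)])
```

Scaled: 14 mm is 0.0233, -1.5 mm is -0.0025.

Request:
pendant(motion=[[[0, 0, 0, -0.0003, -0.001, 0.0083, 12], [0, 0, 0, -0.0007, -0.0018, 0.0167, 12], [0, 0, 0, -0.0008, -0.0025, 0.0233, 12], [0, 0, 0, -0.0008, -0.0025, 0.0233, 12]]])

```text
time: 13.05
tool_pos: [450.2, 236.3, 38.9]
tcp_rot: [173.6, -2.4, 89.9]
ft_force: [2.4, -3.2, -1.6]
finger_gap: 16.4
grip_force: 38.1
```

The manual's scale: shifts go in shares of 600 mm and turns go in shares of 180 degrees. Converting my numbers, 2.5 mm is 0.0042, 2 mm is 0.0033.

Request:
pendant(motion=[[[0, 0, 0, -0.001, 0.0007, 0.0017, 12], [0, 0, 0, -0.001, 0.0005, 0.0033, 12], [0, 0, 0, -0.001, 0.0005, 0.0042, 12], [0, 0, 0, -0.001, 0.0005, 0.0042, 12]]])

```text
time: 13.55
tool_pos: [451.0, 236.0, 37.0]
tcp_rot: [173.6, -2.4, 89.9]
ft_force: [1.0, -1.0, 0.3]
finger_gap: 16.1
grip_force: 39.0
```

Scaled: 2 mm is 0.0033, 1 mm is 0.0017.

Request:
pendant(motion=[[[0, 0, 0, 0, 0, 0.0017, 12], [0, 0, 0, -0.0002, -0.0003, 0.0033, 12], [0, 0, 0, -0.0002, -0.0003, 0.0033, 12]]])

```text
time: 13.92
tool_pos: [451.6, 236.3, 36.0]
tcp_rot: [173.5, -2.4, 89.9]
ft_force: [-2.7, -1.6, 9.4]
finger_gap: 16.1
grip_force: 41.4
```

Scaled: -140 mm is -0.2333, -110 mm is -0.1833, 6.4 degrees is 0.0356.

Request:
pendant(motion=[[[0, 0, 0, 0, 0, -0.0017, 24], [0, 0, 0, 0, 0, -0.0017, 34], [0, 0, 0, 0, 0, -0.0017, 36], [0, 0, 0, 0.001, 0.0027, -0.025, 36], [0, 0, 0, 0.004, 0.011, -0.1, 36], [0.0356, -0.0133, 0, -0.05, 0.0183, -0.1833, 40], [0.0356, -0.0133, 0, -0.1333, 0.025, -0.2333, 40], [0.0356, -0.0133, 0, -0.1333, 0.025, -0.2333, 40]]])

```text
time: 14.92
tool_pos: [452.8, 148.1, 176.6]
tcp_rot: [179.6, -0.0, 89.6]
ft_force: [-0.3, 0.5, 0.7]
finger_gap: 40.0
grip_force: 0.0
```

Run:
```python
from h import *;from bench import r, eyes, telemetry, order
s=telemetry.sense();print(s["tool_pos"])
d=eyes.snapshot("wrist");t=eyes.snapshot("side");np.savez("w10.npz",**d);np.savez("s10.npz",**t)
for n,X in(("amber",[454.6,150.2,55.2]),("mid",[450.6,193.6,54.7]),("brown",[451,237.5,55])):
    a=blob(0,blue(d["pixels"]),*proj(d,X,True),10);b=blob(0,blue(t["pixels"]),*proj(t,X),6);print(n,tri([ray(d,*a[0],True),ray(t,*b[0])]),a[1],b[1])
delta(s,[465,-240,190],[180,0,90])
```

```text
[452.8077214  148.06677867 176.6442604 ]
amber (array([454.47937661, 150.33030857,  56.10934418]), [np.float64(0.3669380998155378), np.float64(0.3669380998156637)]) [275 197  18  18 252] [283 247   9   8  62]
mid (array([450.65527591, 193.31884577,  53.05597769]), [np.float64(0.5440469262479319), np.float64(0.5440469262479792)]) [270 146  17  17 227] [276 261   7   7  39]
brown (array([452.49708537, 238.51998862,  54.50413342]), [np.float64(0.6802914815352217), np.float64(0.6802914815352638)]) [271  90  18  18 257] [263 272   9   9  60]
rot [ 0.4 -0.  -0.4] d [-388.    15.1  -13.5]
```

Scaled: -370 mm is -0.6167, -325 mm is -0.5417.

Request:
pendant(motion=[[[0, 0, 0, -0.0833, 0.0033, -0.0167, 40], [0, 0, 0, -0.175, 0.0083, -0.0233, 40], [0, 0, 0, -0.2667, 0.0133, -0.0233, 40], [0, 0, 0, -0.3583, 0.0167, -0.0233, 40], [0, 0, 0, -0.45, 0.02, -0.0233, 40], [0, 0, 0, -0.5417, 0.0217, -0.0233, 40], [0, 0, 0, -0.6167, 0.0233, -0.0233, 40], [0, 0, 0, -0.6167, 0.0233, -0.0233, 40]]])

```text
time: 16.02
tool_pos: [462.3, -221.3, 185.2]
tcp_rot: [-179.9, -0.0, 89.6]
ft_force: [-0.3, -0.1, -0.4]
finger_gap: 39.8
grip_force: 0.0
```

Request:
pendant(motion=[[[0, 0, 0, 0, 0, 0.05, 40], [0, 0, 0, 0, 0, 0.1, 40], [0, 0, 0, 0, 0, 0.125, 40], [0, 0, 0, 0, 0, 0.125, 40]]])

```text
time: 16.52
tool_pos: [462.0, -218.3, 110.0]
tcp_rot: [-179.8, -0.1, 89.8]
ft_force: [-0.0, 0.2, 0.8]
finger_gap: 39.9
grip_force: 0.0
```

Run:
```python
from h import *;from bench import r, eyes, telemetry, order
s=telemetry.sense();print(s["tool_pos"])
d=eyes.snapshot("wrist");np.savez("w11.npz",**d)
print(proj(d,[464,-221,63],True))
hsv=cv2.cvtColor(d["pixels"],cv2.COLOR_BGR2HSV);m=((hsv[...,1]<60)&(hsv[...,2]>140)).astype(np.uint8)
a=blob(0,m,*proj(d,[464,-221,61],True),35);print(a)
u,v=map(int,proj(d,[464,-221,61],True))
cv2.imwrite("pics/w11.png",cv2.resize(d["pixels"][v-80:v+50,u-80:u+80],None,fx=4,fy=4,interpolation=cv2.INTER_CUBIC));print(u,v)
if a:print(onz(*ray(d,*a[0],True),61))
```

```text
[ 462.04979294 -218.28433889  109.97763869]
(np.float64(285.7972711613195), np.float64(241.22136200503988))
(array([284.508, 240.238]), array([273, 227,  24,  27, 500], dtype=int32))
285 240
[ 463.20614543 -221.06977316   61.        ]
```

Run:
```python
from h import *;from bench import r, eyes, telemetry, order
d=dict(np.load("w11.npz"));S=dict(np.load("side0.npz"))
print(tri([ray(d,284.5,240.2,True),ray(S,347,173)]))
hsv=cv2.cvtColor(S["pixels"],cv2.COLOR_BGR2HSV);a=hsv[168:190,340:354];print(a[...,1]);
s=telemetry.sense();delta(s,[463.5,-221.0,38],[180,0,90])
```

```text
(array([ 463.18330479, -222.04781257,   58.26292776]), [np.float64(0.031617464728902485), np.float64(0.03161746472881253)])
[[ 83  82  83  81  81  82  82  82  81  78  84  82  80  85]
 [ 84  76  78  80  81  82  84  82  83  84  81  82  85  79]
 [ 87  79  75  80  79  69  68  68  71  76  84  82  82  78]
 [ 85  84  82  79  61  31  20  22  32  57  81  80  82  81]
 [ 86  88  87  81  58  16   5   4   5  26  68  85  82  79]
 [ 83  93  93  88  73  51  21  14  16  32  71  83  81  88]
 [ 49  52  79  79  74  71  60  54  56  66  82  87  85  82]
 [ 46  40  36  67  71  67  69  67  63  73  84  93  89  87]
 [ 40  48  78  86  84  78  75  68  65  63  68  80  81  92]
 [125 140 146 121  94  87  84  76  72  66  66  60  55  28]
 [196 202 171 123  83  81  78  69  73  89 118 164 140 109]
 [202 195 176 139 101  99  95  90  96 115 155 198 202 184]
 [192 193 186 160 127 115 115 117 121 148 172 190 201 206]
 [198 194 187 160 129 123 119 122 125 147 181 196 193 194]
 [192 199 192 151 126 118 123 119 122 144 190 201 189 197]
 [192 198 193 170 147 131 134 130 135 157 189 199 196 193]
 [199 201 192 186 170 157 157 154 161 176 192 191 196 205]
 [214 205 205 194 188 185 180 184 186 187 191 201 202 212]
 [216 219 214 211 204 198 193 194 191 195 204 213 217 218]
 [218 218 221 220 215 213 205 206 202 209 213 223 219 213]
 [214 221 213 222 216 217 218 217 214 217 218 219 218 221]
 [221 215 216 212 219 214 221 216 224 213 223 219 219 215]]
rot [-0.  -0.  -0.2] d [-2.   0.7 73.3]
```

Cap at (463.2,−221.5,~58): height as expected. Descend and grip.

Scaled: 70.5 mm is 0.1175, 60 mm is 0.1.

Request:
pendant(motion=[[[0, 0, 0, -0.004, 0.002, 0.0583, 40], [0, 0, 0, -0.004, 0.002, 0.1, 40], [0, 0, 0, -0.004, 0.002, 0.1175, 40], [0, 0, 0, -0.004, 0.002, 0.1175, 40], [0, 0, 0, -0.004, 0.002, 0.1175, 12], [0, 0, 0, -0.004, 0.002, 0.1175, 12], [0, 0, 0, -0.004, 0.002, 0.1175, 12], [0, 0, 0, -0.004, 0.002, 0.1175, 12]]], clamp_n=45)

```text
time: 17.58
tool_pos: [465.0, -223.0, 42.5]
tcp_rot: [179.9, 0.1, 89.8]
ft_force: [-0.7, -0.5, 7.4]
finger_gap: 15.7
grip_force: 44.1
```

Scaled: -140 mm is -0.2333, -110 mm is -0.1833.

Request:
pendant(motion=[[[0, 0, 0, 0, 0, -0.0133, 12], [0, 0, 0, 0, 0, -0.0333, 12], [0, 0, 0, 0, 0, -0.0667, 12], [0, 0, 0, 0, 0, -0.1167, 12], [0, 0, 0, 0, 0, -0.1833, 12], [0, 0, 0, 0, 0, -0.2333, 12], [0, 0, 0, 0, 0, -0.2333, 12]]])

```text
time: 18.45
tool_pos: [465.8, -223.4, 185.0]
tcp_rot: [179.7, 0.2, 89.8]
ft_force: [-0.6, -0.2, 0.1]
finger_gap: 15.4
grip_force: 43.9
```

Run:
```python
from h import *;from bench import r, eyes, telemetry, order
s=telemetry.sense();print(s["joint_pos"])
d=eyes.snapshot("wrist");t=eyes.snapshot("side");np.savez("w12.npz",**d);np.savez("s12.npz",**t)
p,R=pose(s);print(p)
u,v=map(int,proj(t,p));print(u,v)
cv2.imwrite("pics/w12.png",np.hstack([cv2.resize(d["pixels"][180:330,210:360],(400,400),interpolation=cv2.INTER_CUBIC),cv2.resize(t["pixels"][v-40:v+40,u-40:u+40],(400,400),interpolation=cv2.INTER_CUBIC)]))
```

```text
[-3.13164805e+01 -4.38832419e+00  1.02207779e+02  3.84963975e-05
  8.18009437e+01 -3.10878877e+01]
[ 465.76845444 -223.44345518  185.00754951]
349 126
```

Scaled: 390 mm is 0.65, 350 mm is 0.5833.

Request:
pendant(motion=[[[0, 0, 0, 0.05, 0, 0, 12], [0, 0, 0, 0.1333, -0.0033, 0, 12], [0, 0, 0, 0.225, -0.0083, 0, 12], [0, 0, 0, 0.3167, -0.0133, 0, 12], [0, 0, 0, 0.4083, -0.0167, 0, 12], [0, 0, 0, 0.5, -0.02, 0, 12], [0, 0, 0, 0.5833, -0.0233, 0, 12], [0, 0, 0, 0.65, -0.0267, 0, 12]]])

```text
time: 19.55
tool_pos: [448.1, 169.4, 179.3]
tcp_rot: [-179.9, 0.0, 89.8]
ft_force: [-0.2, -0.7, 0.2]
finger_gap: 15.6
grip_force: 43.9
```

Request:
pendant(motion=[[[-0.0389, 0, 0, 0.025, 0, 0.005, 12], [-0.0833, 0, 0, 0.0433, 0, 0.01, 12], [-0.1278, 0, 0, 0.0433, 0, 0.0167, 12], [-0.1722, 0, 0, 0.0433, 0, 0.0233, 12], [-0.2111, 0, 0, 0.0433, 0, 0.0267, 12], [-0.25, 0, 0, 0.0433, 0, 0.0267, 12], [-0.25, 0, 0, 0.0433, 0, 0.0267, 12], [-0.25, 0, 0, 0.0433, 0, 0.0267, 12]]])

```text
time: 20.55
tool_pos: [456.1, 200.9, 167.0]
tcp_rot: [135.7, 0.4, 89.5]
ft_force: [-0.1, -0.5, 0.0]
finger_gap: 15.4
grip_force: 44.1
```

Run:
```python
from h import *;from bench import r, eyes, telemetry, order
s=telemetry.sense();print(s["joint_pos"])
d=eyes.snapshot("wrist");t=eyes.snapshot("side");o=eyes.snapshot("top");np.savez("w13.npz",**d);np.savez("s13.npz",**t);np.savez("t13.npz",**o)
p,R=pose(s);print(p,R.as_matrix()[:,2])
c=[]
for q,f,n in((d,True,(210,180,150)),(t,False,0),(o,False,0)):
    if n:u,v,w=n
    else:
        u,v=map(int,proj(q,p));w=80;u-=40;v-=40
    print(u,v,w);c.append(cv2.resize(q["pixels"][v:v+w,u:u+w],(400 if n else 300,)*2,interpolation=cv2.INTER_CUBIC))
right=np.vstack(c[1:]);left=np.vstack([c[0],np.zeros((200,400,3),np.uint8)])
cv2.imwrite("pics/w13.png",np.hstack([left,right]))
```

```text
[ 35.24314764 -42.61854527 143.12666507 -34.4165492   46.80824583
  52.17446415]
[456.11718541 200.90005689 166.95604692] [ 0.69781826 -0.01150753 -0.71618242]
210 180 150
234 174 80
124 196 80
```

View pics/w13.png

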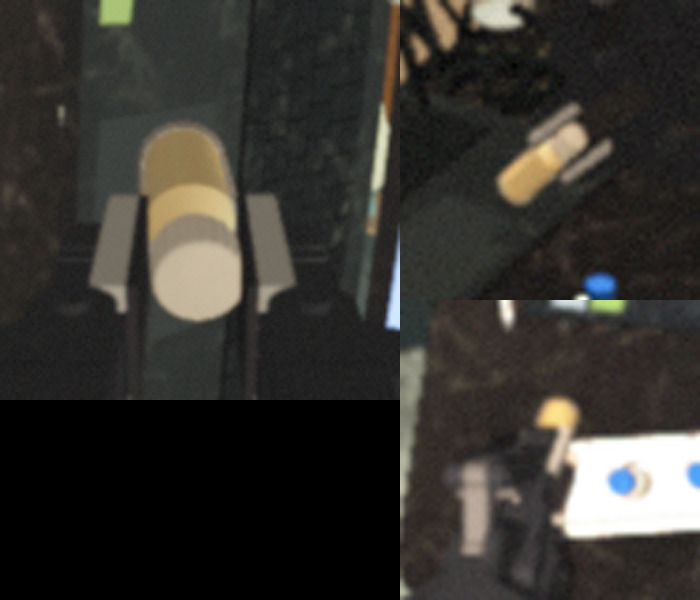

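Wrist crop: ref vial held well centred, cap (197,280), base (185,150), tilted out as planned – side crop agrees – but joint 3 sits at its limit, so I'll go back level and tip it sideways instead.

Run:
```python
from h import *;from bench import r, eyes, telemetry, order
delta(telemetry.sense(),[454,170,175],[180,0,90])
```

```text
rot [44.3  0.6 -0.4] d [-30.5   3.6  -7. ]
```

Scaled: -30 mm is -0.05, -24 mm is -0.04, 44.3 degrees is 0.2461.

Request:
pendant(motion=[[[0.0444, 0, 0, -0.01, 0.0017, -0.0033, 12], [0.0944, 0, 0, -0.02, 0.0033, -0.005, 12], [0.1444, 0, 0, -0.03, 0.005, -0.0083, 12], [0.1944, 0, 0, -0.04, 0.0067, -0.0117, 12], [0.2461, 0.0033, -0.0022, -0.05, 0.0067, -0.0117, 12], [0.2461, 0.0033, -0.0022, -0.05, 0.0067, -0.0117, 12]]])

```text
time: 21.45
tool_pos: [455.2, 169.9, 173.9]
tcp_rot: [-179.8, -0.0, 89.9]
ft_force: [0.0, -0.1, 0.2]
finger_gap: 15.3
grip_force: 44.1
```

Run:
```python
from h import *;from bench import r, eyes, telemetry, order
s=telemetry.sense();print(s["joint_pos"])
R=pose(s)[1]
G=Ro.from_euler("xyz",[180,0,90],degrees=True)*Ro.from_rotvec([0,45,0],degrees=True)
print(G.as_matrix()[:,2],G.as_euler("xyz",degrees=True))
delta(s,np.array([454,192.5,165])-5.5*G.as_matrix()[:,2],G.as_euler("xyz",degrees=True))
```

```text
[ 1.43588899e+01 -8.31323470e+00  1.07018232e+02  8.73160296e-02
  8.14865757e+01  1.44767396e+01]
[ 2.77555756e-16  7.07106781e-01 -7.07106781e-01] [180. -45.  90.]
rot [-0.1 45.  -0.2] d [18.7 -1.2  5. ]
```

Scaled: 18.7 mm is 0.0312, 17 mm is 0.0283, 45 degrees is 0.25.

Request:
pendant(motion=[[[0, 0.0444, 0, 0.005, 0, 0, 12], [0, 0.0889, 0, 0.01, 0, 0.0017, 12], [0, 0.1333, 0, 0.0167, -0.0017, 0.0033, 12], [0, 0.1778, 0, 0.0233, -0.0017, 0.005, 12], [0, 0.2167, 0, 0.0283, -0.0017, 0.0067, 12], [0, 0.25, 0, 0.0312, -0.002, 0.0083, 12], [0, 0.25, 0, 0.0312, -0.002, 0.0083, 12], [0, 0.25, 0, 0.0312, -0.002, 0.0083, 12]]])

```text
time: 22.45
tool_pos: [453.4, 190.4, 172.1]
tcp_rot: [179.6, -44.9, 90.3]
ft_force: [0.1, -0.2, 0.1]
finger_gap: 15.4
grip_force: 44.1
```

Run:
```python
from h import *;from bench import r, eyes, telemetry, order
s=telemetry.sense();print(s["joint_pos"])
p,R=pose(s);z=R.as_matrix()[:,2];print("axis",z)
d=eyes.snapshot("wrist");t=eyes.snapshot("side")
hs=lambda q:cv2.cvtColor(q["pixels"],cv2.COLOR_BGR2HSV)
# amber contents (hue of amber) and white cap, seen by side camera and wrist
out={}
for n,q,f in(("w",d,True),("s",t,False)):
    h=hs(q);m=((h[...,0]>12)&(h[...,0]<30)&(h[...,1]>80)&(h[...,2]>80)).astype(np.uint8)
    a=blob(0,m,*proj(q,p+15*z,f),40 if f else 14);print(n,proj(q,p+15*z,f),a);out[n]=ray(q,*a[0],f)
print("amber centre",tri(list(out.values())))
W=((hs(d)[...,1]<60)&(hs(d)[...,2]>140)).astype(np.uint8);print(blob(0,W,*proj(d,p-18*z,True),35),proj(d,p-20*z,True))
```

```text
[-14.88688033  -6.33935376 117.19718214  43.29666648  85.10842475
 -25.22317956]
axis [ 0.0030221   0.70620574 -0.70800023]
w (np.float64(282.2088176314448), np.float64(258.10274710248603)) (array([277.64814815, 241.44949495]), array([264, 229,  31,  28, 594], dtype=int32))
s (np.float64(275.7939729841481), np.float64(217.27868165701983)) (array([275.14754098, 218.50819672]), array([269, 209,  14,  18, 122], dtype=int32))
amber centre (array([450.83836361, 209.27043443, 164.22531554]), [np.float64(0.24861610576613713), np.float64(0.24861610576605478)])
(array([282.85234899, 290.25223714]), array([ 263,  260,   38,   63, 1788], dtype=int32)) (np.float64(282.3303838473304), np.float64(289.91044771149143))
```

Run:
```python
from h import *
W=dict(np.load("w13.npz"));S=dict(np.load("s13.npz"))
p=np.array([456.117,200.9,166.956]);R=Ro.from_euler("xyz",[135.7,.4,89.5],degrees=True)
w=lambda u,v:ray(W,210+u/2.6667,180+v/2.6667,True)
h=lambda u,v:ray(S,234+(u-400)/3.75,174+v/3.75)
for n,a,b in(("cap",(197,280),(572,138)),("base",(186,160),(516,187))):
    X,e=tri([w(*a),h(*b)]);print(n,R.inv().apply(X-p),e)
```

```text
cap [ -0.79281436   0.22619515 -14.71449998] [np.float64(0.9397008287701073), np.float64(0.9397008287700704)]
base [ 4.84018739 -2.08786491 28.26662524] [np.float64(1.1167195760067699), np.float64(1.1167195760067083)]
```

Scaled: -1.8 mm is -0.003, -1 mm is -0.0017, -2.5 degrees is -0.0139.

Request:
pendant(motion=[[[0, -0.0139, 0, -0.0017, 0.0008, -0.0017, 12], [0, -0.0278, 0, -0.003, 0.0008, -0.003, 12], [0, -0.0278, 0, -0.003, 0.0008, -0.003, 12], [0, -0.0278, 0, -0.003, 0.0008, -0.003, 12], [0, -0.0278, 0, -0.003, 0.0008, -0.003, 12], [0, -0.0278, 0, -0.003, 0.0008, -0.003, 12], [0, -0.0278, 0, -0.003, 0.0008, -0.003, 12], [0, -0.0278, 0, -0.003, 0.0008, -0.003, 12]]])

```text
time: 23.55
tool_pos: [454.2, 187.6, 171.9]
tcp_rot: [179.7, -40.1, 90.2]
ft_force: [0.1, -0.1, -0.2]
finger_gap: 14.9
grip_force: 44.1
```

Run:
```python
from h import *;from bench import r, eyes, telemetry, order
s=telemetry.sense();print(abs(s["qd"]).max(),s["joint_pos"])
p,R=pose(s)
d=eyes.snapshot("wrist");t=eyes.snapshot("side");np.savez("w14.npz",**d);np.savez("s14.npz",**t)
# check with long axis in side view: projected silhouette of warm+white vial
h=cv2.cvtColor(t["pixels"],cv2.COLOR_BGR2HSV);m=((h[...,2]>110)&(h[...,0]<35)).astype(np.uint8)
u,v=proj(t,p);a=blob(0,m,u,v,22);print((u,v),a)
for tilt in(35,40,45,50,55):
    x=np.deg2rad(tilt);A=np.array([0,np.sin(x),-np.cos(x)]);c=np.array([454,193,168.])
    print(tilt,np.round(np.subtract(proj(t,c+22*A),proj(t,c-22*A)),1))
b=cv2.cvtColor(t["pixels"],cv2.COLOR_BGR2HSV);am=((b[...,0]>12)&(b[...,0]<30)&(b[...,1]>80)&(b[...,2]>80)).astype(np.uint8);wh=((b[...,1]<60)&(b[...,2]>120)).astype(np.uint8)
print(blob(0,am,u,v,18),blob(0,wh,u,v-8,12))
for n,X in(("amber",[454.5,150.3,56]),("mid",[450.7,193.3,54]),("brown",[452.5,238.5,54.5])):print(n,proj(t,X),blob(0,blue(t["pixels"]),*proj(t,X),6))
```

```text
0.10093934686229422 [-12.40998965  -8.28229124 116.59188558  39.30115842  83.6064977
 -21.30389568]
(np.float64(278.6825300291448), np.float64(208.8223073823142)) (array([278.1212766 , 206.56170213]), array([269, 186,  22,  41, 470], dtype=int32))
35 [-6.1 23.5]
40 [-6.8 23.1]
45 [-7.5 22.6]
50 [-8.2 22. ]
55 [-8.8 21.1]
(array([275.7518797 , 217.84210526]), array([269, 208,  14,  19, 133], dtype=int32)) (array([279.94142259, 199.74895397]), array([270, 188,  21,  23, 239], dtype=int32))
amber (np.float64(287.2922834576804), np.float64(250.25047688338617)) (array([287.03508772, 250.56140351]), array([283, 247,   9,   8,  57], dtype=int32))
mid (np.float64(279.4160055113761), np.float64(263.24234308347917)) (array([279.075, 263.65 ]), array([276, 261,   7,   7,  40], dtype=int32))
brown (np.float64(267.7361450328371), np.float64(275.93717364471826)) (array([267.19047619, 275.84126984]), array([263, 272,   9,   9,  63], dtype=int32))
```

Request:
pendant(motion=[[[0, 0, 0, 0, 0, 0, 12], [0, 0, 0, 0, 0, 0, 12], [0, 0, 0, 0, 0, 0, 12], [0, 0, 0, 0, 0, 0, 12], [0, 0, 0, 0, 0, 0, 12], [0, 0, 0, 0, 0, 0, 12], [0, 0, 0, 0, 0, 0, 12], [0, 0, 0, 0, 0, 0, 12]]])

```text
time: 24.65
tool_pos: [454.2, 187.7, 172.0]
tcp_rot: [179.7, -40.1, 90.2]
ft_force: [-0.3, 0.3, 0.1]
finger_gap: 15.3
grip_force: 44.1
```

Run:
```python
from h import *;from bench import r, eyes, telemetry, order
for n,q,pt,f,R in(("w14",dict(np.load("w14.npz")),(277.6,241.4),1,30),("now",eyes.snapshot("wrist"),(277.6,241.4),1,30),("s14",dict(np.load("s14.npz")),(275.7,217.8),0,14),("now",eyes.snapshot("side"),(275.7,217.8),0,14)):
    b=cv2.cvtColor(q["pixels"],cv2.COLOR_BGR2HSV);am=((b[...,0]>12)&(b[...,0]<30)&(b[...,1]>80)&(b[...,2]>80)).astype(np.uint8);print(n,blob(0,am,*pt,R))
print(telemetry.sense()["finger_gap"])
```

```text
w14 (array([277.66666667, 241.22807018]), array([265, 229,  30,  28, 570], dtype=int32))
now (array([277.71252205, 241.2627866 ]), array([265, 229,  30,  27, 567], dtype=int32))
s14 (array([275.7518797 , 217.84210526]), array([269, 208,  14,  19, 133], dtype=int32))
now (array([275.73880597, 217.81343284]), array([269, 208,  14,  19, 134], dtype=int32))
15.632845565771554
```

The vial isn't slipping and all three rack vials are in place, so I'm handing in.

```bash
python3 -c "
from bench import r, eyes, telemetry, order
print(order.hand_in())"
```

```text
the job is handed in; nothing more can be done
None
```

The job is handed in at about 25 s: both blue-capped vials are down and released in the end holes, and the reference vial is held still over the middle of the row, cap up at an estimated 45–48°, roughly 8 cm above the caps. On the way I tried a different tilt direction that put joint 3 right at its range limit (143.127° read against 143.12°), so I backed off and tipped it sideways instead.

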